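# Screw the lifting eye home with a bar

### The job

The lifting eye in the top of the timber billet is not screwed fully home. Take the steel rod from its rest, slide it through the eye's loop and use it as a lever to turn the eye clockwise (seen from above) until its shoulder is down on the wood and it is tight to about 1 newton metre; feel for it, as anything much over that strips the wood. Then draw the rod out without loosening the eye and lay it back in both notches of its rest, touching the eye and the billet with nothing but the rod and leaving the wedge, tin and chisel where they are.

Things in the scene. Friction and masses are not known exactly. Their poses are not given: they have to be found in the camera images.
- billet: Fixed hewn block of pale timber, 220 mm (its x) by 160 mm (its y); flat top 60 mm above the bench, 100 mm wide along y, with sloping shoulders beside it. Origin at the centre of its underside; z up. The eye's vertical screw axis passes through the origin.
- eye_loop (a point): Centre of the loop of the dark steel screw eye that stands on the middle of the billet's top: a vertical ring, 20 mm hole, 38 mm outside, 14 mm thick along the hole. 106 mm above the bench, 46 mm above the billet's top, on the vertical screw axis. The hole runs along this frame's x axis (horizontal, open both ends); z is up. Below the ring are a 14 mm neck and a 32 mm round shoulder. The frame turns with the eye.
- eye (a joint): Turn of the eye, rad: 0 = home (shoulder hard down, turns no further), negative = short of home; grows clockwise seen from above. Starts at -0.5 to -0.9. Needs about 0.25 N m to turn and stays where left. At home the hole runs along the billet's x axis. The rod is loose in the hole: it swings about 0.4 rad either way before it binds and turns the eye, and slants 0.1 to 0.3 more under load.
- shank (a joint): Elastic twist of the eye's shank and the wood that holds it, in rad, positive clockwise seen from above; the twist adds to the eye's turn. 0 when no torque acts; 1 N m twists it 0.0625 rad (16 N m per rad), so about 0.016 while the eye is being turned, 0.0625 at 1 N m, 0.084 at 1.35 N m; above that the wood strips. It springs back when the load is taken off.
- rod: Loose straight round steel rod with red ends, 12 mm thick, 220 mm long, 0.19 kg, the same both ways round. Origin at its middle, x along its length. It starts lying in the notches of its rest, free to take from above at its middle between the two saddles.
- rest: Fixed green rod rest: board 200 mm (its x) by 80 mm (its y), 12 mm thick, with two V-notched saddles, each 16 mm thick, centred at x = -70 and +70 mm. The notches run along x, are 37 mm wide at the top and 55 mm high at their horns; a rod in both lies along the rest's x axis with its centre line 45 mm above the bench. Origin at the centre of its underside, z up.
- wedge: Bystander: small loose wooden wedge, 50 x 28 x 18 mm, lying on the billet's top near one end, about 75 mm from the eye's axis. Origin at the centre of its underside.
- tin: Bystander: yellow tin with a metal lid, 68 mm wide, 100 mm high, standing on the bench beyond the work. Origin at the centre of its underside.
- chisel: Bystander: wood chisel with dark handle, 240 mm long, 26 mm high, lying on the bench between the billet and the rest. Origin at about the middle of its length, on the bench; x along it.
Things that resemble listed ones, but are neither listed nor needed, are in the scene too. What is meant by the rod is not blue, green or turquoise, and is the larger of those in its own colour.

How it is judged:
By the outcome, as a careful person would: the job done as asked, in the order asked, and still so for the second after the job is handed in, with the robot touching nothing.
It also fails if it takes over 72 s, if anything falls off the work surface, if the arm or the gripper's body presses on something with over 40 N, if the wrist force passes 120 N, or if a joint passes its speed limit or range.

### The arm

A 7-joint arm with a two-finger parallel gripper is mounted at the origin on the work surface. World frame = base frame: x ahead of the robot, y to its left, z up, the work surface at z = 0. Lengths are in m, angles in degrees, forces in N, time in s.
With the tool pointing down it reaches from about 0.4 to 0.85 m from the base axis. Payload 6.9 kg.
Tool frame: the origin (TCP) lies on the centre line of the jaws, within the pads' length; the fingertips stand 19 mm ahead of it and the grasp point (between the pads) is the TCP; z points along the fingers, y is the line along which they close (so a half turn about z gives the same grasp; the last joint's range is limited). The gripper opens to 85 mm and grips with 20 to 120 N. Pads are 22 mm wide; open, the fingers measure 114 mm over their backs; the gripper's body (76 mm by 85 mm) begins 54 mm behind the grasp point. The pads swing forward as they close: fully open they stand 13 mm farther back than shut.
Start: joints at [6.045, 29.078, -13.613, 85.955, 7.202, 65.827, -8.869], TCP at [0.625, -0, 0.25] pointing down, gripper open.
Joint ranges: [-176.47, 176.47], [-13.61, 117.27], [-81.72, 77.17], [0.22, 143.17], [-87.28, 267.28], [10, 112.55], [-165.47, 165.47]. Speed limits (degrees/s): [136.94, 136.94, 180, 180, 180, 180, 180].

### API

Orientations are given as [roll, pitch, yaw] about the fixed x, y, z axes, in that order (R = Rz(yaw) Ry(pitch) Rx(roll)).
In Python, from bench import get_state, cams, order gives the robot as it stands.
- The arm moves only by the tool move_arm, never from a script. Its argument "plan" is text: rows parted by semicolons, each of 7 numbers parted by spaces: the turn, a rotation vector about the tool's x, y, z in degrees, then the shift along the tool's x, y, z in mm, then the opening, from -1 (shut) to 1 (fully open), so that 0 is half open. A call has 1 to 10 rows; each row shifts and turns the commanded pose from where the row before left it, along the tool's axes as they then stand; what a row does not reach is not made up. A row lasts 1/8 s, in which the tool goes at most 62.5 mm and 10.7 degrees, less where a joint would pass 70% of its speed; a pose out of reach is approached as far as the arm can. A call with a gripper value outside its range is refused whole. The fingers move at their own pace and stop on an object; "newtons" is the grip in N (left out, the last holds). Time passes only in rows, so rows that do not move let the fingers close. It gives the time, the measured TCP pose, the force, the opening and the grip force at its end, in the units of the state.
- get_state(): the state, without advancing time (a new reading comes with each control period).
- cams.snapshot(name): name is "scene" or "side" or "wrist"; returns a dict with "frame" (400x640x3 uint8, red, green, blue), "depth" (400x640 float32, m along the optical axis (not along the pixel's ray), 0 where there is no reading), "mtx" (3x3 intrinsics, pixels), "extrinsics" (4x4, takes a point from camera to world coordinates); the wrist camera has in their place "hand_eye" (4x4, takes a point from camera to tool coordinates, whose origin is the TCP and whose axes are the flange's). Camera axes: x right, y down, z forward; pixel columns grow to the right and rows downward; lengths in m; the calibration is good to about 2 mm. The wrist camera is an equidistant fisheye: a pixel r from the principal point sees the ray r / f radians off the axis. A picture is of the moment at which its call begins: read the wrist's pose just before it.
- order.close_job(): hands the job in; it is judged then, once.
The state is a dict: "t": time; "qpos": joint angles; "qd": joint speeds; "joint_efforts": joint torques, N m; "tcp_pos": TCP position; "ee_rot": TCP orientation; "force": force on the tool from outside, world axes, zero at the start; "wrist_torque": the same for the moment, N m; "opening": opening from 0.0 (shut) to 1.0 (fully open); "grip_force": force on a finger pad.
Only numpy, scipy, OpenCV 4.12 (cv2) and the standard library are available. Lean on these libraries where they do the work, as an engineer would, in place of code of your own. Each camera call takes 0.05 s, during which the arm holds its last target. There are 200 camera calls.

## Working session

There is one attempt and no reset: what is moved stays moved. The work goes in short steps, Python scripts to look and compute and a tool call to move; the robot and the scene stay as the last step left them, time stands still between calls to the robot, and variables do not carry over. Pictures are saved under pics/ and viewed, at most 10 in all, crops included, and the job is handed in when it is done.

Besides the shell and the picture viewer there is one more tool, called after "Request:" by a JSON object that holds its "op" and its "data", one argument or row to a line. move_arm: Moves the arm, as the interface text tells. Its arguments: {"type":"object","properties":{"plan":{"type":"string"},"newtons":{"type":"number"}},"required":["plan"]}

```bash
mkdir -p pics; ls; python3 - <<'E'
from bench import get_state,cams
import cv2,numpy as np
s=get_state();print(s)
for n in("scene","side"):
    d=cams.snapshot(n);np.savez(f"pics/{n}0.npz",**{k:v for k,v in d.items()})
    cv2.imwrite(f"pics/{n}0.png",d["frame"][:,:,::-1]);print(n,d["mtx"].round(1).tolist(),d["extrinsics"].round(3).tolist())
E
```

```text
pics
{'t': 0.0, 'qpos': array([  6.04549033,  29.12621249, -13.60818349,  86.01003696,
         7.20175266,  65.82639341,  -8.87084425]), 'qd': array([-0.00187896,  0.06485996, -0.02737046,  0.0133289 ,  0.06188707,
        0.01251417, -0.05844806]), 'joint_efforts': array([ 1.19726570e-03, -6.20588279e+01, -2.18696728e+00, -2.49655455e+01,
        1.23123583e-02,  1.21321963e-02,  2.04169703e-05]), 'tcp_pos': array([ 6.24522147e-01, -9.33125096e-05,  2.49413740e-01]), 'ee_rot': array([-1.79896125e+02,  2.08978638e-03,  8.99979231e+01]), 'force': array([-1.20614243, -0.37373941,  0.28597452]), 'wrist_torque': array([-0.01631025,  0.00266097, -0.01880024]), 'grip_force': 0.0, 'opening': 0.9955151524570689}
scene [[475.3, 0.0, 313.7], [0.0, 475.3, 197.4], [0.0, 0.0, 1.0]] [[-0.721, 0.587, -0.369, 1.01], [0.693, 0.62, -0.367, 0.295], [0.014, -0.52, -0.854, 1.082], [0.0, 0.0, 0.0, 1.0]]
side [[502.0, 0.0, 317.4], [0.0, 502.0, 191.1], [0.0, 0.0, 1.0]] [[0.742, -0.518, 0.426, 0.03], [-0.671, -0.571, 0.474, -0.748], [-0.002, -0.637, -0.771, 1.074], [0.0, 0.0, 0.0, 1.0]]
```

View pics/scene0.png

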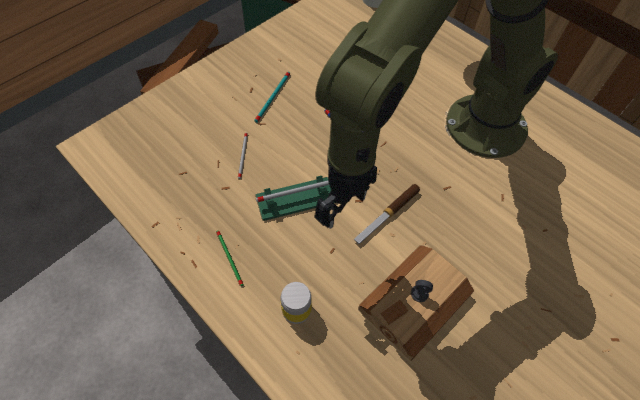

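View pics/side0.png

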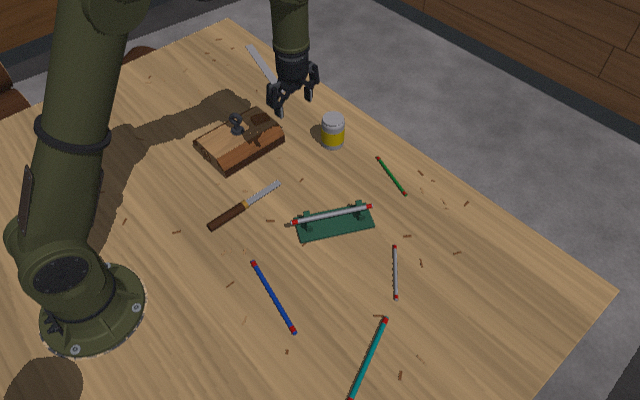

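The scene view shows the rod in the green rest near (295,195), the billet with the eye at (422,290), the chisel at (388,213) and the tin at (296,302). In the side view the rod's red ends are at (293,222) and (369,206), and the eye is at (236,122). The wedge is hidden or blends in on the billet at about scene (395,312).

```bash
cat >h.py <<'E'
import numpy as np,cv2
def load(n): return dict(np.load(f"pics/{n}.npz"))
def cloud(d):
    K,E=d["mtx"],d["extrinsics"];v,u=np.mgrid[:400,:640];z=d["depth"]
    p=np.stack([(u-K[0,2])/K[0,0]*z,(v-K[1,2])/K[1,1]*z,z],-1)
    return np.where(z[...,None]>0,p@E[:3,:3].T+E[:3,3],np.nan)
def onplane(d,u,v,z):
    K,E=d["mtx"],d["extrinsics"];r=E[:3,:3]@np.array([(u-K[0,2])/K[0,0],(v-K[1,2])/K[1,1],1]);c=E[:3,3]
    return c+r*(z-c[2])/r[2]
E
python3 - <<'E'
from h import *
for n in("side0","scene0"):
    d=load(n);P=cloud(d);hsv=cv2.cvtColor(d["frame"],cv2.COLOR_RGB2HSV)
    red=((hsv[...,0]<6)|(hsv[...,0]>174))&(hsv[...,1]>190)&(hsv[...,2]>110)
    k,_,st,c=cv2.connectedComponentsWithStats(red.astype(np.uint8))
    for i in range(1,k):
        if st[i,4]>8:print(n,"red",c[i].round(1),st[i,4],(onplane(d,*c[i],.045)[:2]*1e3).round(1),(onplane(d,*c[i],.006)[:2]*1e3).round(1))
    Z=P[...,2]; g=(hsv[...,0]>60)&(hsv[...,0]<90)&(hsv[...,1]>90)&(Z>.004)&(Z<.02)&(P[...,0]>.45)
    g=cv2.morphologyEx(g.astype(np.uint8),cv2.MORPH_OPEN,np.ones((3,3)))
    b=(abs(Z-.06)<.004)&(P[...,0]>.4)&(abs(P[...,1])<.5)
    for nm,m in(("green",g),("top",b)):
        k,l,st,c=cv2.connectedComponentsWithStats(m.astype(np.uint8))
        for i in range(1,k):
            if st[i,4]>200:
                q=(P[l==i][:,:2]*1e3).astype(np.float32);print(n,nm,c[i].round(),st[i,4],cv2.minAreaRect(q))
    e=(Z>.085)&(Z<.135)&(hsv[...,2]<110)&(hsv[...,1]<120)&(P[...,0]>.4)
    k,l,st,c=cv2.connectedComponentsWithStats(e.astype(np.uint8))
    for i in range(1,k):
        if st[i,4]>20:
            q=(P[l==i]*1e3);print(n,"dark",c[i].round(),st[i,4],q.mean(0).round(1),q.min(0).round(),q.max(0).round())
    u0,v0,w,h=(360,230,140,140) if n=="scene0" else (180,90,140,140)
    cv2.imwrite(f"pics/c_{n}.png",cv2.resize(d["frame"][v0:v0+h,u0:u0+w,::-1],None,fx=4,fy=4))
a=cv2.imread("pics/c_side0.png");b=cv2.imread("pics/c_scene0.png");cv2.imwrite("pics/cc.png",cv2.resize(np.hstack([a,b]),(800,400)))
E
```

```text
side0 red [368.7 205.9] 16 [ 664.  -241.6] [ 688.  -222.4]
side0 red [294.2 221.6] 19 [ 487.9 -150. ] [ 505.3 -127.4]
side0 red [253.7 263.2] 16 [ 337.4 -178.3] [ 349.  -156.7]
side0 red [385.  320.2] 20 [ 462.4 -487.2] [ 478.7 -477.4]
side0 red [292.3 328.4] 21 [ 299.2 -365.2] [ 309.4 -350.7]
side0 green [334. 227.] 1197 ((573.713623046875, -209.76815795898438), (61.65958023071289, 197.9180908203125), 62.629154205322266)
side0 top [234. 135.] 1566 ((568.761474609375, 196.07122802734375), (118.5748519897461, 223.02194213867188), 89.68240356445312)
side0 dark [235. 119.] 132 [567.9 197.3 110.1] [555. 180.  86.] [585. 216. 130.]
side0 dark [325. 125.] 32 [753.2  24.5  91.6] [748.   1.  85.] [767.  51. 102.]
scene0 red [326.9 111.3] 9 [ 333.6 -332.7] [ 308.1 -356.3]
scene0 red [260.2 197.6] 12 [ 661.2 -243.3] [ 648.1 -263.6]
scene0 red [239.9 281.6] 11 [ 842.5 -103.2] [ 836.2 -118.2]
scene0 green [292. 203.] 986 ((588.863525390625, -186.68569946289062), (54.9239387512207, 193.56484985351562), 62.731292724609375)
scene0 top [419. 295.] 3797 ((571.6754150390625, 202.18966674804688), (118.39852905273438, 222.82937622070312), 89.53016662597656)
scene0 dark [424. 286.] 194 [573.9 202.3 112.3] [559. 184.  86.] [586. 220. 129.]
scene0 dark [298. 307.] 102 [797.8  44.5  90.7] [758.  15.  85.] [819.  58. 101.]
```

View pics/cc.png

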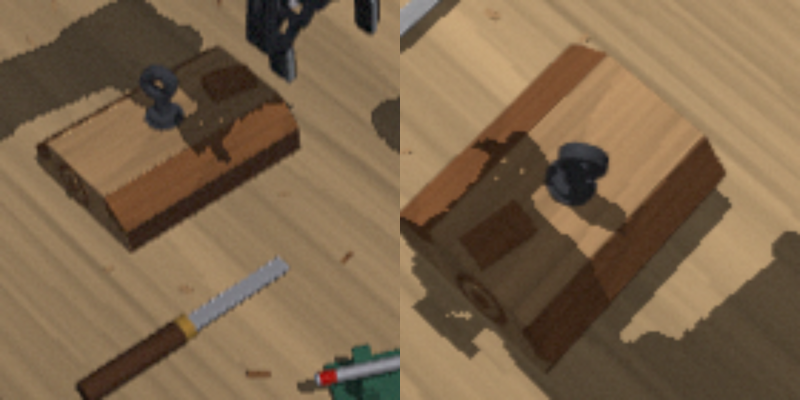

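The crops show the eye upright in the middle of the billet, with its ring facing diagonally, and the dark wedge on the billet's far (+x) end. The billet's long axis lies along world x, with its centre near (570, 200). The rod's centre is near (576, -196) at about -27.5°. Next I move above the rod.

Request:
{"op": "move_arm", "data": {
  "plan": "0 0 0 -39 -10 16 1;0 0 0 -39 -10 16 1;0 0 0 -39 -10 16 1;0 0 0 -39 -10 16 1;0 0 0 -39 -9 16 1"
}}

```text
t: 0.72
tcp_pos: [0.5753, -0.1962, 0.1694]
ee_rot: [-180.0, -0.0, 90.0]
force: [0.1, -0.5, 0.2]
opening: 0.998
grip_force: 0.0
```

Request:
{"op": "move_arm", "data": {
  "plan": "0 0 -10.4 0 0 0 1;0 0 -10.4 0 0 0 1;0 0 -10.4 0 0 0 1;0 0 -10.4 0 0 0 1;0 0 -10.4 0 0 0 1;0 0 -10.4 0 0 0 1;0 0 0 0 0 0 1;0 0 0 0 0 0 1"
}}

```text
t: 1.72
tcp_pos: [0.5758, -0.1951, 0.17]
ee_rot: [-180.0, -0.0, 152.2]
force: [-0.4, 0.2, 0.5]
opening: 1.0
grip_force: 0.0
```

```bash
cat >>h.py <<'E'
from scipy.spatial.transform import Rotation as R
def pose(s): return R.from_euler("xyz",s["ee_rot"],degrees=True).as_matrix(),np.array(s["tcp_pos"])
def wray(d,T,u,v):
    K,H=d["mtx"],d["hand_eye"];a=np.array([u-K[0,2],v-K[1,2]])/K[0,0];r=np.hypot(*a)
    ray=np.array([*(a/max(r,1e-9)*np.sin(r)),np.cos(r)]);Rt,t=T
    return Rt@H[:3,3]+t,Rt@H[:3,:3]@ray
def wplane(d,T,u,v,z):
    c,r=wray(d,T,u,v);return c+r*(z-c[2])/r[2]
def goal(s,p,yaw):
    "shift (mm, tool axes as now) and turn about tool z to reach p, tool down with yaw"
    Rt,t=pose(s);G=R.from_euler("xyz",[180,0,yaw],degrees=True).as_matrix()
    print("shift",(Rt.T@(np.array(p)-t)*1e3).round(1),"turn",R.from_matrix(Rt.T@G).as_rotvec(degrees=True).round(2))
E
python3 - <<'E'
from bench import get_state,cams
from h import *
s=get_state();d=cams.snapshot("wrist");np.savez("pics/w1.npz",**d,rot=s["ee_rot"],tcp=s["tcp_pos"])
cv2.imwrite("pics/w1.png",d["frame"][:,:,::-1]);print({k:np.round(s[k],4) for k in("t","tcp_pos","ee_rot","qpos","force","wrist_torque")});print(d["mtx"],d["hand_eye"].round(4))
T=pose(s);hsv=cv2.cvtColor(d["frame"],cv2.COLOR_RGB2HSV)
red=((hsv[...,0]<6)|(hsv[...,0]>174))&(hsv[...,1]>190)&(hsv[...,2]>90)
k,_,st,c=cv2.connectedComponentsWithStats(red.astype(np.uint8))
for i in range(1,k):
    if st[i,4]>8:print(c[i].round(1),st[i,4],(wplane(d,T,*c[i],.045)*1e3).round(1))
E
```

```text
{'t': np.float64(1.725), 'tcp_pos': array([ 0.5758, -0.1951,  0.17  ]), 'ee_rot': array([-1.799983e+02, -3.100000e-02,  1.521667e+02]), 'qpos': array([ 34.5384,  33.5596, -29.5535,  94.9057,  19.0447,  56.6345,
        60.6564]), 'force': array([-0.4171,  0.1515,  0.5112]), 'wrist_torque': array([ 0.0445,  0.0164, -0.0478])}
[[309.70691629   0.         318.37728668]
 [  0.         309.70691629 198.03407498]
 [  0.           0.           1.        ]] [[ 2.000e-04 -9.495e-01 -3.136e-01  8.030e-02]
 [ 1.000e+00  1.000e-04  1.000e-04  4.000e-04]
 [-1.000e-04 -3.136e-01  9.495e-01 -1.245e-01]
 [ 0.000e+00  0.000e+00  0.000e+00  1.000e+00]]
[79.4 49.1] 66 [ 332.8 -330.9   45. ]
[314.3  76.6] 217 [ 487.2 -151.5   45. ]
[  2.5 132. ] 16 [ 316.8 -504.    45. ]
[ 81.1 221.1] 32 [ 479.4 -439.3   45. ]
[120. 256.] 17 [ 536.1 -415.9   45. ]
[316.5 295.7] 107 [ 666.4 -244.4   45. ]
```

View pics/w1.png

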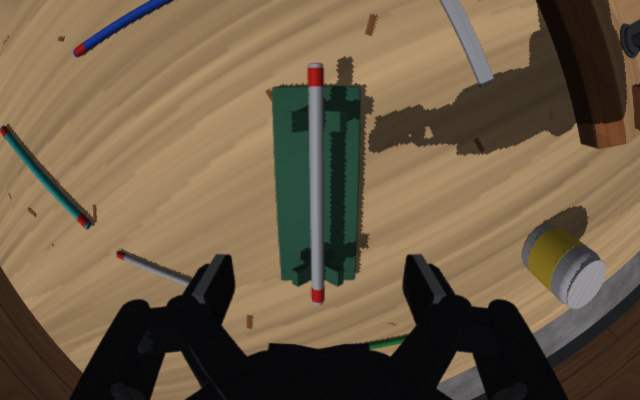

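The wrist view shows the rod with red ends at (314,77) and (316,296), centred between the fingers. I'll grip it 20 mm off its middle, toward the near end, to get a longer lever.

Request:
{"op": "move_arm", "data": {
  "plan": "0 0 -0.4 9 -1 30 1;0 0 0 9 -1 35 1;0 0 0 0 0 30 1;0 0 0 0 0 20 1;0 0 0 0 0 10 1;0 0 0 0 0 0 1;0 0 0 0 0 0 1"
}}

```text
t: 2.65
tcp_pos: [0.5597, -0.1886, 0.0461]
ee_rot: [180.0, 0.1, 152.8]
force: [0.5, 0.8, 0.4]
opening: 0.996
grip_force: 0.0
```

Request:
{"op": "move_arm", "data": {
  "plan": "0 0 0 0 0 0 -1;0 0 0 0 0 0 -1;0 0 0 0 0 0 -1;0 0 0 0 0 0 -1;0 0 0 0 0 0 -1;0 0 0 0 0 0 -1;0 0 0 0 0 0 -1;0 0 0 0 0 0 -1",
  "newtons": 110
}}

```text
t: 3.65
tcp_pos: [0.5593, -0.1884, 0.0456]
ee_rot: [180.0, 0.0, 152.8]
force: [-1.0, 1.0, 4.9]
opening: 0.104
grip_force: 107.5
```

Request:
{"op": "move_arm", "data": {
  "plan": "0 0 0 0 0 -20 -1;0 0 0 0 0 -40 -1;0 0 0 0 0 -45 -1;0 0 0 0 0 -45 -1;0 0 0 33 29 0 -1;0 0 0 33 29 0 -1;0 0 0 33 29 0 -1;0 0 0 33 29 0 -1;0 0 0 33 29 0 -1;0 0 0 33 29 0 -1"
}}

```text
t: 4.9
tcp_pos: [0.4616, 0.0577, 0.195]
ee_rot: [-180.0, -0.0, 152.8]
force: [0.3, 0.4, -1.8]
opening: 0.098
grip_force: 107.4
```

Request:
{"op": "move_arm", "data": {
  "plan": "0 0 0 32 28 0 -1;0 0 -9.6 0 0 0 -1;0 0 -9.6 0 0 0 -1;0 0 -9.6 0 0 0 -1;0 0 -9.6 0 0 0 -1;0 0 -9.6 0 0 0 -1;0 0 -9.6 0 0 0 -1;0 0 -9.6 0 0 0 -1;0 0 0 0 0 0 -1;0 0 0 0 0 0 -1"
}}

```text
t: 6.15
tcp_pos: [0.4467, 0.0961, 0.1951]
ee_rot: [180.0, -0.0, -140.2]
force: [-0.1, -0.7, -2.2]
opening: 0.099
grip_force: 107.4
```

```bash
python3 - <<'E'
from bench import get_state,cams
from h import *
s=get_state();d=cams.snapshot("wrist");np.savez("pics/w2.npz",**d,rot=s["ee_rot"],tcp=s["tcp_pos"])
cv2.imwrite("pics/w2.png",d["frame"][:,:,::-1]);print({k:np.round(s[k],4) for k in("t","tcp_pos","ee_rot","qpos","force","wrist_torque","opening")})
for n in("scene","side"):
    d=cams.snapshot(n);np.savez(f"pics/{n}2.npz",**d);P=cloud(d).reshape(-1,3)*1e3
    q=P[(P[:,2]>95)&(P[:,2]<128)&(abs(P[:,0]-570)<28)&(abs(P[:,1]-200)<28)]
    w,V=np.linalg.eigh(np.cov(q[:,:2].T));print(n,len(q),q.mean(0).round(1),np.sqrt(w).round(1),"hole heading",np.degrees(np.arctan2(V[1,0],V[0,0])).round(1),cv2.minAreaRect(q[:,:2].astype(np.float32)))
E
```

```text
{'t': np.float64(6.15), 'tcp_pos': array([0.4467, 0.0961, 0.1951]), 'ee_rot': array([ 1.799853e+02, -2.260000e-02, -1.402195e+02]), 'qpos': array([ 22.7089,  24.0941, -53.1386, 114.584 ,  24.1368,  52.9743,
        86.7774]), 'force': array([-0.1288, -0.7475, -2.1805]), 'wrist_torque': array([-0.0261,  0.02  ,  0.0179]), 'opening': np.float64(0.0986)}
scene 181 [573.9 202.  114.1] [ 4.2 10.4] hole heading -150.9 ((572.0451049804688, 201.85586547851562), (14.770115852355957, 37.87896728515625), 31.924379348754883)
side 51 [573.1 188.9 109.3] [4.2 6. ] hole heading -127.3 ((572.25, 192.44363403320312), (15.262907028198242, 25.322284698486328), 40.06637954711914)
```

View pics/w2.png

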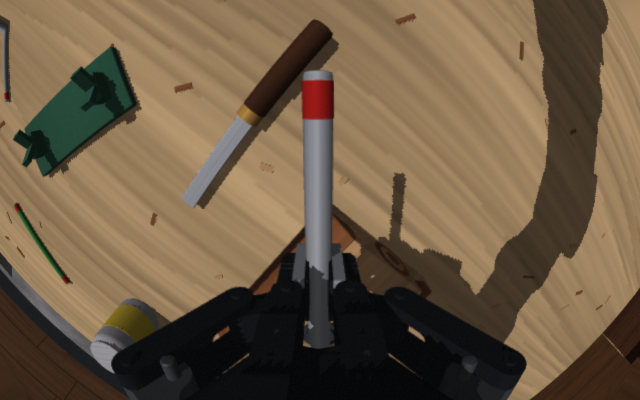

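The wrist view shows the rod held straight, with its rear red end at (318,98); the fingers hide the eye. The scene depth gives the ring's footprint as 38 x 15 mm with the hole heading about 32°. I'll align to that heading, descend, then compare the rod tip with the eye in both fixed views.

Request:
{"op": "move_arm", "data": {
  "plan": "0 0 0 -3 22 0 -1;0 0 7.8 0 0 0 -1;0 0 0 0 0 30 -1;0 0 0 0 0 30 -1;0 0 0 0 0 20 -1;0 0 0 0 0 9 -1;0 0 0 0 0 0 -1;0 0 0 0 0 0 -1"
}}

```text
t: 7.3
tcp_pos: [0.4355, 0.1153, 0.107]
ee_rot: [-180.0, 0.1, -147.8]
force: [-0.2, -0.3, -2.6]
opening: 0.101
grip_force: 107.5
```

```bash
python3 - <<'E'
from bench import get_state,cams
from h import *
s=get_state();Rt,t=pose(s);print({k:np.round(s[k],4) for k in("t","tcp_pos","ee_rot","force","wrist_torque")})
tip=t+Rt@[-.12,0,0];print("red band pred",(tip*1e3).round(1))
ims=[]
for n in("scene","side"):
    d=cams.snapshot(n);np.savez(f"pics/{n}3.npz",**d);C=cloud(d)*1e3
    hsv=cv2.cvtColor(d["frame"],cv2.COLOR_RGB2HSV);red=((hsv[...,0]<6)|(hsv[...,0]>174))&(hsv[...,1]>170)&(hsv[...,2]>70)
    k,l,st,c=cv2.connectedComponentsWithStats(red.astype(np.uint8))
    for i in range(1,k):
        q=onplane(d,*c[i],.106)*1e3
        if np.linalg.norm(q-tip*1e3)<60: print(n,"red",c[i].round(1),st[i,4],q.round(1),np.nanmedian(C[l==i],0).round(1))
    for nn in(n+"0",n+"3"):
        P=cloud(load(nn)).reshape(-1,3)*1e3
        b=P[(abs(P[:,2])<15)&(abs(P[:,0]-500)<60)&(abs(P[:,1]-60)<30)]
        q=P[(P[:,2]>93)&(P[:,2]<130)&(abs(P[:,0]-570)<26)&(abs(P[:,1]-200)<26)]
        print(nn,"bench z",np.median(b[:,2]).round(1),"eye",len(q),q.min(0).round(),q.max(0).round(),cv2.minAreaRect(q[:,:2].astype(np.float32)))
    K,E=d["mtx"],d["extrinsics"];p=E[:3,:3].T@(np.array([.55,.19,.106])-E[:3,3]);u,v=(K@p/p[2])[:2].astype(int)
    ims.append(cv2.resize(d["frame"][v-40:v+40,u-40:u+40,::-1],(400,400),interpolation=cv2.INTER_CUBIC));print("crop",u-40,v-40)
cv2.imwrite("pics/c3.png",np.hstack(ims))
E
```

```text
{'t': np.float64(7.3), 'tcp_pos': array([0.4355, 0.1153, 0.107 ]), 'ee_rot': array([-1.799795e+02,  6.420000e-02, -1.478122e+02]), 'force': array([-0.1611, -0.3355, -2.6142]), 'wrist_torque': array([ 0.0032, -0.0246,  0.0165])}
red band pred [537.  179.3 107.1]
scene red [425.9 266.6] 29 [531.9 176.5 106. ] [534.  177.9 111.3]
scene0 bench z -0.0 eye 184 [559. 184.  93.] [586. 220. 129.] ((571.6239013671875, 201.46034240722656), (15.105231285095215, 37.799072265625), 28.82469940185547)
scene3 bench z -0.0 eye 195 [544. 179.  93.] [586. 220. 127.] ((560.7101440429688, 194.93064880371094), (40.618953704833984, 37.37516784667969), 30.49027442932129)
crop 385 236
side red [230.1 127.8] 13 [538.4 181.8 106. ] [536.6 176.8 110.5]
side0 bench z 0.5 eye 125 [555. 180.  93.] [585. 216. 130.] ((568.6141967773438, 199.0790557861328), (18.546337127685547, 37.856510162353516), 28.63479995727539)
side3 bench z 0.6 eye 124 [554. 179.  94.] [584. 215. 129.] ((569.4204711914062, 198.8515625), (18.99203109741211, 37.22222900390625), 28.426523208618164)
crop 191 84
```

View pics/c3.png

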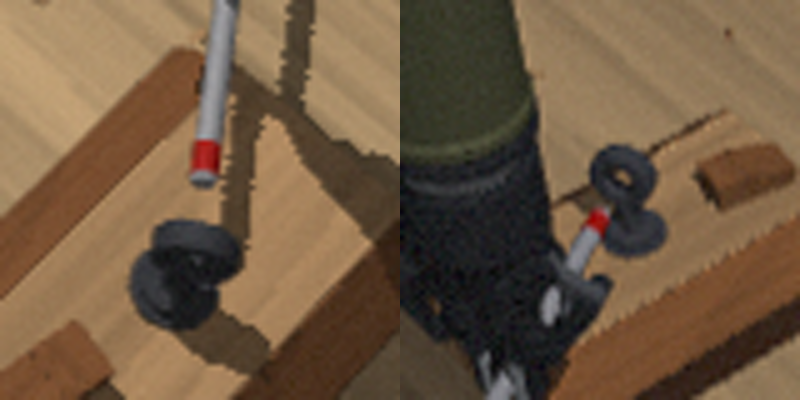

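The crops show the rod end in line with the ring in both views; the left crop has the tip at (203,178) and the ring just below. The lateral error is under 1 mm, so I'll insert in steps.

Request:
{"op": "move_arm", "data": {
  "plan": "0 0 0 -8 0 1 -1;0 0 0 -8 0 0 -1;0 0 0 -8 0 0 -1;0 0 0 -6 0 0 -1;0 0 0 0 0 0 -1"
}}

```text
t: 8.02
tcp_pos: [0.4608, 0.1315, 0.1052]
ee_rot: [180.0, 0.0, -147.8]
force: [-0.3, -0.3, -1.4]
opening: 0.106
grip_force: 107.5
```

Request:
{"op": "move_arm", "data": {
  "plan": "0 0 0 -6 0 0 -1;0 0 0 -6 0 0 -1;0 0 0 0 0 0 -1"
}}

```text
t: 8.4
tcp_pos: [0.471, 0.1378, 0.1053]
ee_rot: [180.0, 0.0, -147.8]
force: [-0.6, 0.5, -1.4]
opening: 0.098
grip_force: 107.5
```

Request:
{"op": "move_arm", "data": {
  "plan": "0 0 0 -7 0 0 -1;0 0 0 -7 0 0 -1;0 0 0 -7 0 0 -1;0 0 0 -7 0 0 -1;0 0 0 0 0 0 -1;0 0 0 0 0 0 -1"
}}

```text
t: 9.15
tcp_pos: [0.494, 0.1523, 0.1052]
ee_rot: [180.0, -0.0, -147.8]
force: [-0.0, 0.2, -1.9]
opening: 0.102
grip_force: 107.5
```

```bash
cat >f.py <<'E'
from bench import get_state
from h import *
E0=np.array([.5703,.2002])
def feel():
    s=get_state();r=s["tcp_pos"][:2]-E0;F=s["force"];L=np.hypot(*r)
    print("t %.1f"%s["t"],"tcp",(s["tcp_pos"]*1e3).round(1),"yaw %.1f head %.1f L %.0f"%(s["ee_rot"][2],np.degrees(np.arctan2(-r[1],-r[0])),L*1e3),"F",F.round(1),"M",s["wrist_torque"].round(2),"rxF %.3f tot %.3f"%(r[0]*F[1]-r[1]*F[0],r[0]*F[1]-r[1]*F[0]+s["wrist_torque"][2]))
    return s
def arc(s,a,n,L=None):
    "rows to turn clockwise a deg per row about the eye (tool stays pointing at it)"
    Rt,t=pose(s);c=np.array([*E0,t[2]])
    D=R.from_euler("z",-a,degrees=True).as_matrix();print("row shift",(Rt.T@(D@(t-c)+c-t)*1e3).round(2),"turn z",a,"offset now",(Rt.T@(t-c)*1e3).round(1))
E
python3 - <<'E'
from f import *
s=feel();arc(s,5,1);arc(s,2,1)
E
```

```text
t 9.2 tcp [494.  152.3 105.2] yaw -147.8 head 32.1 L 90 F [-0.   0.2 -1.9] M [-0.01  0.02  0.  ] rxF -0.016 tot -0.015
row shift [-0.35  7.85  0.  ] turn z 5 offset now [90.1  0.1  0. ]
row shift [-0.06  3.14  0.  ] turn z 2 offset now [90.1  0.1  0. ]
```

Request:
{"op": "move_arm", "data": {
  "plan": "0 0 4 -0.2 6.3 0 -1;0 0 4 -0.2 6.3 0 -1;0 0 4 -0.2 6.3 0 -1;0 0 4 -0.2 6.3 0 -1;0 0 4 -0.2 6.3 0 -1;0 0 0 0 0 0 -1"
}}

```text
t: 9.9
tcp_pos: [0.482, 0.1817, 0.1054]
ee_rot: [-180.0, 0.0, -167.7]
force: [0.6, -0.5, -1.3]
opening: 0.101
grip_force: 107.5
```

```bash
python3 -c "
from f import *
feel()"
```

```text
t 9.9 tcp [482.  181.7 105.4] yaw -167.7 head 11.8 L 90 F [ 0.6 -0.5 -1.3] M [ 0.01  0.06 -0.05] rxF 0.055 tot 0.004
```

Request:
{"op": "move_arm", "data": {
  "plan": "0 0 3 -0.1 4.7 0 -1;0 0 3 -0.1 4.7 0 -1;0 0 3 -0.1 4.7 0 -1;0 0 0 0 0 0 -1"
}}

```text
t: 10.4
tcp_pos: [0.4803, 0.1954, 0.1053]
ee_rot: [-180.0, 0.0, -176.7]
force: [0.0, 1.4, -1.3]
opening: 0.099
grip_force: 108.2
```

```bash
python3 -c "
from f import *
feel()"
```

```text
t 10.4 tcp [480.3 195.4 105.3] yaw -176.7 head 3.1 L 90 F [ 0.   1.4 -1.3] M [0.1  0.03 0.06] rxF -0.129 tot -0.068
```

Request:
{"op": "move_arm", "data": {
  "plan": "0 0 3 -0.1 4.7 0 -1;0 0 3 -0.1 4.7 0 -1;0 0 0 0 0 0 -1"
}}

```text
t: 10.78
tcp_pos: [0.4801, 0.2044, 0.1053]
ee_rot: [-180.0, -0.0, 177.3]
force: [0.0, -0.1, -1.3]
opening: 0.107
grip_force: 108.1
```

```bash
python3 -c "
from f import *
feel()"
```

```text
t 10.8 tcp [480.1 204.4 105.3] yaw 177.3 head -2.7 L 90 F [ 0.  -0.1 -1.3] M [ 0.05 -0.34  0.19] rxF 0.012 tot 0.206
```

Request:
{"op": "move_arm", "data": {
  "plan": "0 0 3 -0.1 4.7 0 -1;0 0 3 -0.1 4.7 0 -1;0 0 0 0 0 0 -1"
}}

```text
t: 11.15
tcp_pos: [0.481, 0.2138, 0.1052]
ee_rot: [-180.0, -0.0, 171.3]
force: [-0.0, 0.4, -0.5]
opening: 0.102
grip_force: 108.5
```

```bash
python3 -c "
from f import *
feel()"
```

```text
t 11.2 tcp [481.  213.8 105.2] yaw 171.3 head -8.6 L 90 F [-0.   0.4 -0.5] M [0.1  0.55 0.21] rxF -0.037 tot 0.171
```

Request:
{"op": "move_arm", "data": {
  "plan": "0 0 3 -0.1 4.7 0 -1;0 0 3 -0.1 4.7 0 -1;0 0 3 -0.1 4.7 0 -1;0 0 0 0 0 0 -1"
}}

```text
t: 11.65
tcp_pos: [0.4842, 0.2275, 0.1052]
ee_rot: [-180.0, -0.0, 162.3]
force: [-2.0, 0.3, 0.4]
opening: 0.101
grip_force: 108.5
```

```bash
python3 -c "
from f import *
feel()"
```

```text
t 11.7 tcp [484.2 227.5 105.2] yaw 162.3 head -17.6 L 90 F [-2.   0.3  0.4] M [0.1  0.09 0.19] rxF 0.024 tot 0.215
```

Request:
{"op": "move_arm", "data": {
  "plan": "0 0 2.5 -0.1 3.9 0 -1;0 0 2.5 -0.1 3.9 0 -1;0 0 0 0 0 0 -1"
}}

```text
t: 12.02
tcp_pos: [0.4869, 0.2348, 0.1052]
ee_rot: [-180.0, -0.0, 157.3]
force: [-3.2, 0.7, 0.1]
opening: 0.101
grip_force: 108.5
```

```bash
python3 -c "
from f import *
feel()"
```

```text
t 12.0 tcp [486.9 234.8 105.2] yaw 157.3 head -22.5 L 90 F [-3.2  0.7  0.1] M [0.17 0.25 0.18] rxF 0.049 tot 0.232
```

Request:
{"op": "move_arm", "data": {
  "plan": "0 0 2 0 3.1 0 -1;0 0 2 0 3.1 0 -1;0 0 0 0 0 0 -1"
}}

```text
t: 12.4
tcp_pos: [0.4896, 0.2409, 0.1053]
ee_rot: [-180.0, 0.0, 153.2]
force: [-1.4, 0.4, -1.5]
opening: 0.099
grip_force: 108.5
```

```bash
python3 -c "
from f import *
feel()"
```

```text
t 12.4 tcp [489.6 240.9 105.3] yaw 153.2 head -26.8 L 90 F [-1.4  0.4 -1.5] M [0.24 0.61 0.25] rxF 0.025 tot 0.274
```

Request:
{"op": "move_arm", "data": {
  "plan": "0 0 1.5 0 2.4 0 -1;0 0 1.5 0 2.4 0 -1;0 0 0 0 0 0 -1"
}}

```text
t: 12.78
tcp_pos: [0.4919, 0.2451, 0.1053]
ee_rot: [-180.0, 0.0, 150.2]
force: [-0.5, -0.2, -1.7]
opening: 0.103
grip_force: 108.2
```

```bash
python3 -c "
from f import *
feel()"
```

```text
t 12.8 tcp [491.9 245.1 105.3] yaw 150.2 head -29.8 L 90 F [-0.5 -0.2 -1.7] M [-0.17 -0.18  0.15] rxF 0.040 tot 0.192
```

Request:
{"op": "move_arm", "data": {
  "plan": "0 0 1.5 0 2.4 0 -1;0 0 0 0 0 0 -1"
}}

```text
t: 13.02
tcp_pos: [0.4931, 0.2472, 0.1053]
ee_rot: [-180.0, 0.0, 148.7]
force: [-1.8, -0.0, -0.8]
opening: 0.101
grip_force: 108.5
```

```bash
python3 -c "
from f import *
feel()"
```

```text
t 13.0 tcp [493.1 247.2 105.3] yaw 148.7 head -31.3 L 90 F [-1.8 -0.  -0.8] M [0.04 0.29 0.19] rxF 0.085 tot 0.274
```

Request:
{"op": "move_arm", "data": {
  "plan": "0 0 1.2 0 1.9 0 -1;0 0 0 0 0 0 -1"
}}

```text
t: 13.28
tcp_pos: [0.494, 0.2488, 0.1053]
ee_rot: [-180.0, 0.0, 147.5]
force: [-0.0, -0.9, -2.6]
opening: 0.098
grip_force: 108.3
```

```bash
python3 -c "
from f import *
feel()"
```

```text
t 13.3 tcp [494.  248.8 105.3] yaw 147.5 head -32.5 L 90 F [-0.  -0.9 -2.6] M [0.02 0.24 0.2 ] rxF 0.068 tot 0.267
```

Request:
{"op": "move_arm", "data": {
  "plan": "0 0 1.2 0 1.9 0 -1;0 0 0 0 0 0 -1"
}}

```text
t: 13.52
tcp_pos: [0.4951, 0.2504, 0.1053]
ee_rot: [180.0, 0.0, 146.3]
force: [-2.1, -0.4, -0.7]
opening: 0.097
grip_force: 108.4
```

```bash
python3 -c "
from f import *
feel()"
```

```text
t 13.5 tcp [495.1 250.4 105.3] yaw 146.3 head -33.7 L 90 F [-2.1 -0.4 -0.7] M [-0.06  0.05  0.22] rxF 0.134 tot 0.357
```

Request:
{"op": "move_arm", "data": {
  "plan": "0 0 1 0 1.6 0 -1;0 0 0 0 0 0 -1"
}}

```text
t: 13.78
tcp_pos: [0.4959, 0.2517, 0.1053]
ee_rot: [-180.0, 0.0, 145.3]
force: [0.7, 0.1, -1.4]
opening: 0.097
grip_force: 108.3
```

```bash
python3 -c "
from f import *
feel()"
```

```text
t 13.8 tcp [495.9 251.7 105.3] yaw 145.3 head -34.7 L 90 F [ 0.7  0.1 -1.4] M [0.03 0.31 0.2 ] rxF -0.044 tot 0.152
```

Request:
{"op": "move_arm", "data": {
  "plan": "0 0 1 0 1.6 0 -1;0 0 0 0 0 0 -1"
}}

```text
t: 14.02
tcp_pos: [0.4968, 0.2529, 0.1052]
ee_rot: [-180.0, -0.0, 144.3]
force: [-2.3, 0.4, -0.9]
opening: 0.103
grip_force: 108.4
```

```bash
python3 -c "
from f import *
feel()"
```

```text
t 14.0 tcp [496.8 252.9 105.2] yaw 144.3 head -35.6 L 90 F [-2.3  0.4 -0.9] M [-0.23 -0.01  0.21] rxF 0.090 tot 0.305
```

Request:
{"op": "move_arm", "data": {
  "plan": "0 0 1.2 0 1.9 0 -1;0 0 0 0 0 0 -1"
}}

```text
t: 14.28
tcp_pos: [0.4978, 0.2544, 0.1052]
ee_rot: [-180.0, -0.0, 143.1]
force: [-0.7, -1.4, -1.3]
opening: 0.102
grip_force: 108.5
```

```bash
python3 -c "
from f import *
feel()"
```

```text
t 14.3 tcp [497.8 254.4 105.2] yaw 143.1 head -36.8 L 91 F [-0.7 -1.4 -1.3] M [0.08 0.68 0.24] rxF 0.141 tot 0.382
```

Request:
{"op": "move_arm", "data": {
  "plan": "0 0 1.2 0 1.9 0 -1;0 0 0 0 0 0 -1"
}}

```text
t: 14.52
tcp_pos: [0.499, 0.2559, 0.1052]
ee_rot: [-180.0, -0.0, 141.9]
force: [-1.4, -1.3, -0.6]
opening: 0.102
grip_force: 108.4
```

```bash
python3 -c "
from f import *
feel()"
```

```text
t 14.5 tcp [499.  255.9 105.2] yaw 141.9 head -38.0 L 91 F [-1.4 -1.3 -0.6] M [-0.51  0.08  0.25] rxF 0.167 tot 0.412
```

```bash
cat >>f.py <<'E'
def favg(n=4):
    from bench import cams
    q=[]
    for _ in range(n):
        s=get_state();r=s["tcp_pos"][:2]-E0;F=s["force"];q.append((*F[:2],s["wrist_torque"][2],r[0]*F[1]-r[1]*F[0]+s["wrist_torque"][2]));cams.snapshot("side")
    print("t %.1f yaw %.1f"%(s["t"],s["ee_rot"][2]),"Fx Fy Mz tot",np.mean(q,0).round(2),"all",np.array(q)[:,3].round(2),"tcp",(s["tcp_pos"]*1e3).round(1))
E
python3 -c "
from f import *
favg()"
```

```text
t 14.7 yaw 141.9 Fx Fy Mz tot [-1.4  -1.65  0.26  0.45] all [0.41 0.47 0.4  0.54] tcp [498.9 255.9 105.2]
```

Request:
{"op": "move_arm", "data": {
  "plan": "0 0 1 0 1.6 0 -1;0 0 0 0 0 0 -1"
}}

```text
t: 14.98
tcp_pos: [0.5, 0.2572, 0.1052]
ee_rot: [-180.0, -0.0, 140.9]
force: [-2.4, -2.0, -0.6]
opening: 0.099
grip_force: 108.6
```

```bash
python3 -c "
from f import *
favg()"
```

```text
t 15.1 yaw 140.9 Fx Fy Mz tot [-3.2  -1.39  0.3   0.58] all [0.6  0.55 0.52 0.63] tcp [499.9 257.2 105.2]
```

Torque is now climbing steadily at about 0.13 N m per degree, so the shoulder is down.

Request:
{"op": "move_arm", "data": {
  "plan": "0 0 1 0 1.6 0 -1;0 0 0.6 0 0.9 0 -1;0 0 0 0 0 0 -1"
}}

```text
t: 15.55
tcp_pos: [0.5015, 0.2591, 0.1052]
ee_rot: [-180.0, -0.0, 139.3]
force: [-3.2, -2.8, -1.5]
opening: 0.099
grip_force: 108.7
```

```bash
python3 -c "
from f import *
favg()"
```

```text
t 15.7 yaw 139.3 Fx Fy Mz tot [-3.21 -3.15  0.31  0.72] all [0.68 0.77 0.78 0.63] tcp [501.5 259.1 105.2]
```

Request:
{"op": "move_arm", "data": {
  "plan": "0 0 1 0 1.6 0 -1;0 0 1 0 1.6 0 -1;0 0 0 0 0 0 -1"
}}

```text
t: 16.12
tcp_pos: [0.5035, 0.2615, 0.1052]
ee_rot: [-179.9, -0.0, 137.3]
force: [-5.1, -3.0, -1.3]
opening: 0.099
grip_force: 108.8
```

```bash
python3 -c "
from f import *
favg(5)"
```

```text
t 16.3 yaw 137.3 Fx Fy Mz tot [-4.7  -3.13  0.39  0.89] all [0.91 0.9  0.9  0.85 0.88] tcp [503.5 261.4 105.1]
```

Request:
{"op": "move_arm", "data": {
  "plan": "0 0 1 0 1.6 0 -1;0 0 0.5 0 0.8 0 -1;0 0 0 0 0 0 -1"
}}

```text
t: 16.75
tcp_pos: [0.5049, 0.263, 0.1051]
ee_rot: [-179.9, -0.0, 135.8]
force: [-4.5, -4.8, -1.2]
opening: 0.102
grip_force: 108.8
```

```bash
python3 -c "
from f import *
favg(6)"
```

```text
t 17.0 yaw 135.8 Fx Fy Mz tot [-4.35 -3.8   0.44  0.96] all [1.07 0.96 0.9  0.94 0.9  1.  ] tcp [504.9 263.  105.1]
```

Request:
{"op": "move_arm", "data": {
  "plan": "0 0 0.7 0 1.1 0 -1;0 0 0 0 0 0 -1;0 0 0 0 0 0 -1"
}}

```text
t: 17.42
tcp_pos: [0.5056, 0.2636, 0.105]
ee_rot: [-179.9, 0.0, 135.1]
force: [-4.0, -4.1, -0.7]
opening: 0.099
grip_force: 109.0
```

```bash
python3 -c "
from f import *
favg(6)
s=get_state();arc(s,-4,1)"
```

```text
t 17.7 yaw 135.1 Fx Fy Mz tot [-3.85 -4.66  0.42  0.97] all [0.97 0.94 1.02 1.   0.89 1.  ] tcp [505.6 263.7 105. ]
row shift [-0.27 -6.32  0.01] turn z -4 offset now [90.6 -0.8  0. ]
```

Torque is about 1.0 N m. Now I swing back into the free play.

Request:
{"op": "move_arm", "data": {
  "plan": "0 0 -4 -0.3 -6.3 0 -1;0 0 -4 -0.3 -6.3 0 -1;0 0 -4 -0.3 -6.3 0 -1;0 0 -4 -0.3 -6.3 0 -1;0 0 -4 -0.3 -6.3 0 -1;0 0 -4 -0.3 -6.3 0 -1;0 0 0 0 0 0 -1"
}}

```text
t: 18.6
tcp_pos: [0.4874, 0.2329, 0.1057]
ee_rot: [179.8, 0.1, 159.0]
force: [0.1, 1.0, -1.9]
opening: 0.103
grip_force: 108.6
```

```bash
python3 - <<'E'
from f import *
favg(3)
from bench import cams
s=get_state();Rt,t=pose(s);arc(s,-4,1);ims=[]
for n in("scene","side"):
    d=cams.snapshot(n);np.savez(f"pics/{n}4.npz",**d)
    K,E=d["mtx"],d["extrinsics"];p=E[:3,:3].T@(np.array([.56,.2,.106])-E[:3,3]);u,v=(K@p/p[2])[:2].astype(int)
    ims.append(cv2.resize(d["frame"][v-40:v+40,u-40:u+40,::-1],(400,400),interpolation=cv2.INTER_CUBIC))
    C=cloud(d)*1e3;hsv=cv2.cvtColor(d["frame"],cv2.COLOR_RGB2HSV);red=((hsv[...,0]<6)|(hsv[...,0]>174))&(hsv[...,1]>170)&(hsv[...,2]>70)
    k,l,st,c=cv2.connectedComponentsWithStats(red.astype(np.uint8))
    for i in range(1,k):
        q=onplane(d,*c[i],.106)*1e3
        if abs(q[1]-200)<120 and 380<q[0]<700: print(n,"red",c[i].round(1),st[i,4],q.round(1),np.nanmedian(C[l==i],0).round(1))
cv2.imwrite("pics/c4.png",np.hstack(ims))
E
```

```text
t 18.7 yaw 159.0 Fx Fy Mz tot [ 0.31  0.13  0.01 -0.01] all [-0.08  0.01  0.03] tcp [487.1 233.3 105.6]
row shift [-0.16 -6.26 -0.01] turn z -4 offset now [89.7  0.9 -0.1]
scene red [493.  258.5] 2 [407.3 268.1 106. ] [409.9 268.3 110.2]
scene red [413.2 290.3] 30 [594.9 192.6 106. ] [596.5 193.1 109.7]
side red [244.4 116.5] 17 [596.1 192.5 106. ] [594.8 188.3 109.9]
side red [175.2 133.9] 18 [411.5 263.6 106. ] [409.9 260.2 109.9]
```

View pics/c4.png

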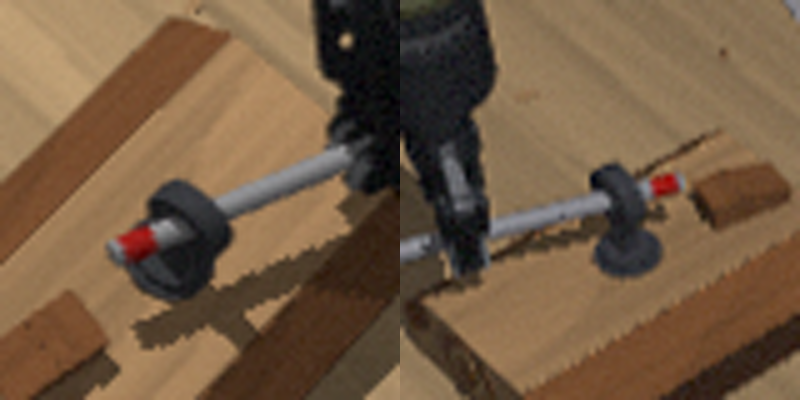

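The crops show the rod through the ring (left crop: red tip at (135,245)), lined up with the tool and not loaded. The hole now runs along the billet's x axis. I'll swing on to about the hole's heading, then withdraw.

Request:
{"op": "move_arm", "data": {
  "plan": "0 0 -3.6 -0.2 -5.7 0 -1;0 0 -3.6 -0.2 -5.7 0 -1;0 0 -3.6 -0.2 -5.7 0 -1;0 0 -3.6 -0.2 -5.7 0 -1;0 0 -3.6 -0.2 -5.7 0 -1;0 0 0 0 0 0 -1"
}}

```text
t: 19.6
tcp_pos: [0.4805, 0.2044, 0.1052]
ee_rot: [180.0, -0.0, 177.0]
force: [-0.5, -0.4, -2.5]
opening: 0.103
grip_force: 108.6
```

```bash
python3 -c "
from f import *
favg(2);arc(get_state(),0,1)"
```

```text
t 19.6 yaw 177.0 Fx Fy Mz tot [-0.27 -0.46  0.01  0.05] all [0.02 0.09] tcp [480.6 204.8 105.3]
row shift [0. 0. 0.] turn z 0 offset now [89.9  0.1 -0. ]
```

Request:
{"op": "move_arm", "data": {
  "plan": "0 0 0 8 0 0 -1;0 0 0 8 0 0 -1;0 0 0 8 0 0 -1;0 0 0 8 0 0 -1;0 0 0 8 0 0 -1;0 0 0 8 0 0 -1;0 0 0 8 0 0 -1;0 0 0 8 0 0 -1;0 0 0 6 0 0 -1;0 0 0 0 0 0 -1"
}}

```text
t: 20.95
tcp_pos: [0.4101, 0.2082, 0.1053]
ee_rot: [-180.0, -0.0, 177.1]
force: [0.3, 0.1, -2.1]
opening: 0.104
grip_force: 108.6
```

```bash
python3 - <<'E'
from f import *
from bench import cams
favg(1)
for n in("scene","side"):
    d=cams.snapshot(n);np.savez(f"pics/{n}5.npz",**d);P=cloud(d).reshape(-1,3)*1e3
    q=P[(P[:,2]>93)&(P[:,2]<130)&(abs(P[:,0]-570)<20)&(abs(P[:,1]-200)<26)]
    print(n,len(q),cv2.minAreaRect(q[:,:2].astype(np.float32)))
E
```

```text
t 20.9 yaw 177.1 Fx Fy Mz tot [ 0.32  0.11 -0.06 -0.08] all [-0.08] tcp [410.1 208.2 105.3]
scene 186 ((572.1302490234375, 201.16293334960938), (35.79472732543945, 15.006693840026855), 89.69831085205078)
side 100 ((566.5621948242188, 199.43960571289062), (17.57321548461914, 37.887229919433594), 11.73244857788086)
```

Request:
{"op": "move_arm", "data": {
  "plan": "0 0 0 0 0 -35 -1;0 0 0 0 0 -35 -1;0 0 0 0 0 -25 -1;0 0 0 -17 -39 0 -1;0 0 0 -17 -39 0 -1;0 0 0 -17 -39 0 -1;0 0 0 -17 -39 0 -1;0 0 0 -17 -39 0 -1;0 0 0 -17 -39 0 -1;0 0 0 -17 -39 0 -1"
}}

```text
t: 22.35
tcp_pos: [0.516, -0.0722, 0.2003]
ee_rot: [180.0, 0.0, 177.1]
force: [1.1, 0.1, -1.2]
opening: 0.099
grip_force: 108.6
```

Request:
{"op": "move_arm", "data": {
  "plan": "0 0 0 -17 -39 0 -1;0 0 0 -17 -39 0 -1;0 0 0 -16 -38 0 -1;0 0 8.1 0 0 0 -1;0 0 8.1 0 0 0 -1;0 0 8.1 0 0 0 -1;0 0 0 0 0 0 -1;0 0 0 0 0 0 -1"
}}

```text
t: 23.35
tcp_pos: [0.5596, -0.189, 0.2001]
ee_rot: [-180.0, -0.0, 153.0]
force: [0.2, -0.6, -2.0]
opening: 0.098
grip_force: 108.6
```

```bash
python3 - <<'E'
from f import *
from bench import cams
s=get_state();print(s["tcp_pos"],s["ee_rot"]);goal(s,[.5593,-.1884,.0466],152.8)
d=cams.snapshot("wrist");np.savez("pics/w6.npz",**d);T=pose(s);hsv=cv2.cvtColor(d["frame"],cv2.COLOR_RGB2HSV)
red=((hsv[...,0]<6)|(hsv[...,0]>174))&(hsv[...,1]>170)&(hsv[...,2]>70)
k,l,st,c=cv2.connectedComponentsWithStats(red.astype(np.uint8))
Rt,t=T
for i in range(1,k):
    if st[i,4]>50:
        q=wplane(d,T,*c[i],t[2]);print(c[i].round(1),st[i,4],"tool mm",(Rt.T@(q-t)*1e3).round(1))
cv2.imwrite("pics/w6.png",d["frame"][:,:,::-1])
E
```

```text
[ 0.55955382 -0.18896092  0.20014401] [-1.79994701e+02 -1.36966255e-02  1.52975794e+02]
shift [  0.4   0.4 153.5] turn [-0.01 -0.01  0.18]
[98.  61.1] 73 tool mm [ 107.  -103.2    0. ]
[317.5  99.2] 1051 tool mm [80.3  0.1  0. ]
```

View pics/w6.png

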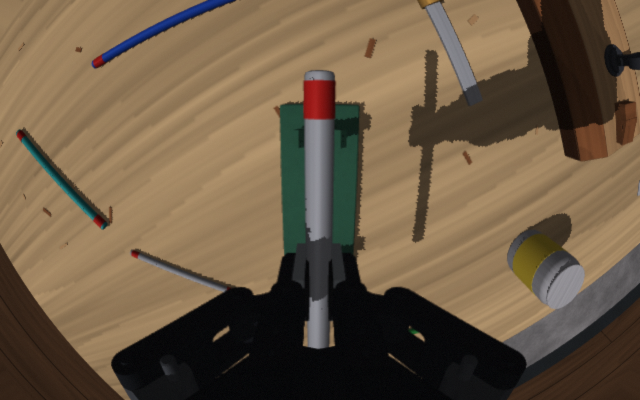

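The wrist view shows the rod centred over the green rest, with its red end at (317,99), the same place as after the grasp, so it hasn't slipped. Now I lower it.

Request:
{"op": "move_arm", "data": {
  "plan": "0 0 0.2 0.4 0.4 35 -1;0 0 0 0 0 40 -1;0 0 0 0 0 40 -1;0 0 0 0 0 20 -1;0 0 0 0 0 10 -1;0 0 0 0 0 5 -1;0 0 0 0 0 3 -1;0 0 0 0 0 0 -1;0 0 0 0 0 0 -1"
}}

```text
t: 24.52
tcp_pos: [0.5597, -0.1885, 0.0479]
ee_rot: [180.0, 0.1, 152.6]
force: [-0.4, 0.3, -1.8]
opening: 0.1
grip_force: 108.6
```

Request:
{"op": "move_arm", "data": {
  "plan": "0 0 0 0 0 1 -1;0 0 0 0 0 1 -1;0 0 0 0 0 0 -1;0 0 0 0 0 0 -1"
}}

```text
t: 25.02
tcp_pos: [0.5596, -0.1885, 0.0456]
ee_rot: [-180.0, 0.0, 152.6]
force: [-0.5, -0.2, 4.2]
opening: 0.099
grip_force: 109.3
```

The rod is seated: the contact force matches the one at the original grasp. Releasing.

Request:
{"op": "move_arm", "data": {
  "plan": "0 0 0 0 0 0 -0.6;0 0 0 0 0 0 -0.6;0 0 0 0 0 0 -0.2;0 0 0 0 0 0 0.3;0 0 0 0 0 0 0.8;0 0 0 0 0 0 0.8;0 0 0 0 0 0 0.8;0 0 0 0 0 0 0.8"
}}

```text
t: 26.02
tcp_pos: [0.5594, -0.1884, 0.0453]
ee_rot: [-180.0, -0.0, 152.6]
force: [0.5, 0.1, 0.4]
opening: 0.899
grip_force: 0.0
```

Request:
{"op": "move_arm", "data": {
  "plan": "0 0 0 0 0 -10 0.8;0 0 0 0 0 -30 0.8;0 0 0 0 0 -40 0.8;0 0 0 0 0 -45 0.8;0 0 0 40 0 -10 0.8;0 0 0 0 0 0 0.8;0 0 0 0 0 0 0.8"
}}

```text
t: 26.9
tcp_pos: [0.5242, -0.1703, 0.1808]
ee_rot: [-180.0, 0.1, 152.6]
force: [-0.8, -0.8, 0.0]
opening: 0.902
grip_force: 0.0
```

```bash
python3 - <<'E'
from f import *
from bench import cams
s=get_state();T=pose(s);print(s["t"],s["tcp_pos"],s["opening"],s["force"].round(1));ims=[]
for n,u,v in(("scene",240,140),("side",200,90)):
    d=cams.snapshot(n);C=cloud(d)*1e3;hsv=cv2.cvtColor(d["frame"],cv2.COLOR_RGB2HSV)
    red=((hsv[...,0]<6)|(hsv[...,0]>174))&(hsv[...,1]>190)&(hsv[...,2]>90)
    k,l,st,c=cv2.connectedComponentsWithStats(red.astype(np.uint8))
    for i in range(1,k):
        q=onplane(d,*c[i],.045)*1e3
        if abs(q[0]-576)<110 and abs(q[1]+197)<70:print(n,c[i].round(1),st[i,4],q.round(1),np.nanmedian(C[l==i],0).round(1))
    P=C.reshape(-1,3);q=P[(P[:,2]>93)&(P[:,2]<130)&(abs(P[:,0]-570)<26)&(abs(P[:,1]-200)<26)];print("eye",len(q),cv2.minAreaRect(q[:,:2].astype(np.float32)))
    ims.append(cv2.resize(d["frame"][v:v+200,u:u+200,::-1],(400,400)))
cv2.imwrite("pics/c7.png",np.hstack(ims))
E
```

```text
26.9 [ 0.52418044 -0.17034073  0.18082168] 0.9019721890299753 [-0.8 -0.8  0. ]
scene [334.2 179.9] 12 [ 485.8 -151.8   45. ] [ 488.8 -149.5   51.3]
scene [260.3 197.9] 13 [ 661.8 -242.4   45. ] [ 663.5 -238.6   50.3]
eye 185 ((572.385009765625, 201.2248992919922), (15.003129005432129, 36.05755615234375), 0.5797326564788818)
side [368.8 205.8] 17 [ 664.4 -241.7   45. ] [ 662.1 -244.1   49.5]
side [294.5 221.5] 18 [ 488.8 -150.3   45. ] [ 486.4 -153.4   49.4]
eye 101 ((569.4356079101562, 199.17251586914062), (15.659018516540527, 39.786895751953125), 3.27624249458313)
```

View pics/c7.png

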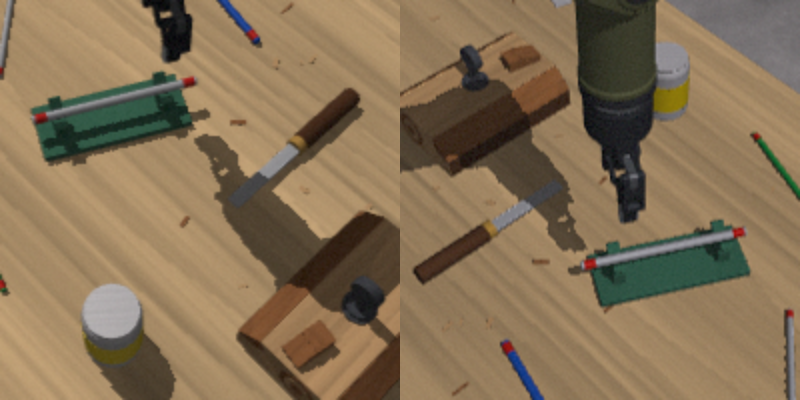

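The rod lies in both notches: its red ends are at (40,118) and (188,82) in the left crop, within 1 mm of where they started. The eye's hole runs along the billet's x axis, and the wedge, tin and chisel are where they were.

```bash
python3 -c "
from bench import order
print(order.close_job())"
```

```text
the job is handed in; nothing more can be done
None
```

The job is handed in: the eye is turned home and felt tight at about 1.0 N m, the rod is back in both notches of its rest, and the wedge, tin and chisel look unmoved in the final pictures (about 27 s of the 72 s used).

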